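# Open the folding neck rest

### The job

The folding neck rest on the luthier's bench has been left with its two light-grey steel side legs partly folded in. Swing both side legs outward, away from the fixed black leg, until each one snaps fully home in its end detent, so that the stand is ready to carry an instrument's neck. Leave it standing upright about where it is, and do not disturb the things lying around it.

Things in the scene. Friction and masses are not known exactly. Their poses are not given: they have to be found in the camera images.
- neck_rest: Loose bench stand, about 3.3 kg in all, on rubber pads under its hub. Origin: centre of the hub's underside, on the bench; z up, x along the fixed leg, y to its left. Hub: black steel disc 114 mm across, 42 mm high with its bolts. Fixed leg: black bar 24 mm wide, top 28 mm high; its black shoe, 28 mm wide, ends at x = 203 mm. Side-leg pivots: x = 0, y = +30 mm (left), -30 mm (right).
- yoke (a point): Centre of the top of the neck rest's yoke, 154 mm above the bench on the hub's axis. The wooden yoke is 64 mm wide (along the stand's y) and 30 mm deep. Below it: a round post 22 mm thick with a 30 mm collar, whose clamp knob reaches 33 mm out over the fixed leg at a height of 95 mm.
- leg_left (a joint): Angle (rad) of the left side leg about its upright pivot: 0 = folded beside the fixed leg, growing as it swings outward (anticlockwise from above). It turns easily (0.03 N m) and stays where it is left. From 1.7 on, a spring catch in the hub pushes back and must be overcome: up to 0.3 N m, about 2 N at 120 mm from the pivot. Past 1.95 the catch drives it on to its end stop at 2.09 and holds it: seated.
- leg_right (a joint): The same for the right side leg, the mirror image of the left one: it swings outward clockwise seen from above. 0 = folded, catch met at 1.7, over it at 1.95, 2.09 = seated at the end stop.
- leg_left_end (a point): Point on the left side leg's centre line, 28 mm above the bench and 160 mm from its pivot, over the leg's black shoe (28 mm wide, 30 mm long, top 29 mm high, sole just clear of the bench). The leg is a light-grey steel bar 24 mm wide, underside 10 mm and top 28 mm above the bench. The axes turn with the leg: x points from the pivot to the end.
- leg_right_end (a point): The same point of the right side leg, which is of the same sizes.
- wire_spool: Bystander: spool of copper wire, 72 mm across, 56 mm high, standing. Origin: centre of its underside.
- glue_bottle: Bystander: white glue bottle with yellow label and orange cap, 58 mm across, 130 mm high, standing. Origin: centre of its underside.
- screwdriver: Bystander: screwdriver with wooden handle, 200 mm long, lying on the bench. Origin: under its middle; x along its length.
- bridge_blank: Bystander: dark wooden block 150 x 45 x 22 mm lying flat. Origin: centre of its underside; x along its length.

How it is judged (in metres and radians):
At the end, for the whole second after the job is handed in: Both side legs seated in their end detents (above 2.04 rad, stop at 2.09); the neck rest upright (tilt under 0.05 rad), still (under 20 mm/s), within 60 mm of where it stood; spool, bottle, screwdriver and block within 40 mm of where they were, spool and bottle upright (within 0.1 rad) (value of joint each of leg_left, leg_right above 2.04 rad and angle between neck_rest's own z axis and vertical below 0.05 rad and distance of neck_rest from where it was at the start of the episode below 0.06 m and linear speed of neck_rest below 0.02 m/s and distance of each of wire_spool, glue_bottle, screwdriver, bridge_blank from where it was at the start of the episode below 0.04 m and angle between each of wire_spool, glue_bottle's own z axis and vertical below 0.1 rad); the robot touches nothing.
It fails at once if the neck rest is tipped or lifted (angle between neck_rest's own z axis and vertical above 0.2 rad or height (world z) of neck_rest above 0.03 m).
It fails at once if a bystander is knocked away (distance of any of wire_spool, glue_bottle, screwdriver, bridge_blank from where it was at the start of the episode above 0.05 m).
It also fails if it takes over 58 s, if anything falls off the work surface, if the arm or the gripper's body presses on something with over 40 N, if the wrist force passes 120 N, or if a joint passes its speed limit or range.

### The arm

A 6-joint arm with a two-finger parallel gripper is mounted at the origin on the work surface. World frame = base frame: x ahead of the robot, y to its left, z up, the work surface at z = 0. Lengths are in mm, angles in degrees, forces in N, time in s.
With the tool pointing down it reaches from about 350 to 875 mm from the base axis. Payload 4.2 kg.
Tool frame: the origin (TCP) lies midway between the tips of the shut fingers; the grasp point (between the pads) lies 19 mm behind it; z points along the fingers, y is the line along which they close (so a half turn about z gives the same grasp; the last joint's range is limited). The gripper opens to 87 mm and grips with 3 to 60 N. Pads are 19 mm wide; open, the fingers measure 117 mm over their backs; the gripper's body (75 mm by 190 mm) begins 51 mm behind the grasp point.
Start: joints at [-50.214, 22.042, 0.453, 0, -68.411, -14.817], TCP at [263.847, -566.555, 222.55] pointing down, gripper open.
Joint ranges: [-179.83, 179.83], [-69.29, 118.12], [-61.27, 80.66], [-181.25, 117.63], [-171.15, -9.14], [-177.46, 177.46]. Speed limits (degrees/s): [159.86, 159.86, 180, 180, 180, 180].

### API

Orientations are given as a 3x3 rotation matrix whose columns are the frame's x, y, z axes.
In Python, from plant import r, viewer gives the robot as it stands.
- The arm moves only by the tool apply_moves, never from a script. Its argument "commands" is a list of rows, each an object of numbers: "grip": the opening, from 0 (shut) to 1 (fully open); "x", "y", "z": the shift along the tool's x, y, z in mm; "yaw": the turn about the tool's z in degrees. A call has 1 to 10 rows; each row shifts and turns the commanded pose from where the row before left it, along the tool's axes as they then stand; what a row does not reach is not made up. A row lasts 1/8 s, in which the tool goes at most 62.5 mm and 10.7 degrees, less where a joint would pass 70% of its speed; a pose out of reach is approached as far as the arm can. A call is refused whole if a number of a shift passes 62.5 or a number of a turn 10.7, either way. A call with a gripper value outside its range is refused whole. The fingers move at their own pace and stop on an object; "squeeze" is the grip in N (left out, the last holds). Time passes only in rows, so rows that do not move let the fingers close. It gives the time, the measured TCP pose, the force, the opening and the grip force at its end, in the units of the state.
- r.sense(): the state, without advancing time (a new reading comes with each control period).
- viewer.grab_frame(name): name is "scene" or "top" or "wrist"; returns the picture (420x560x3 uint8, red, green, blue); there is no depth.
- viewer.calibration(name): a dict with "K" (3x3 intrinsics, pixels), "R" (3x3) and "t" (3): a world point X has camera coordinates R X + t; the wrist camera has in their place "hand_eye" (4x4, takes a point from camera to tool coordinates, whose origin is the TCP and whose axes are the flange's). Camera axes: x right, y down, z forward; pixel columns grow to the right and rows downward; lengths in mm; the calibration is good to about 2 mm. A picture is of the moment at which its call begins: read the wrist's pose just before it. calibration takes no time and is no camera call.
- r.close_job(): hands the job in; it is judged then, once.
The state is a dict: "clock": time; "qpos": joint angles; "joint_velocities": joint speeds; "joint_torque": joint torques, N m; "position": TCP position; "eef_rot": TCP orientation; "force": force on the tool from outside, world axes, zero at the start; "moment": the same for the moment, N m; "finger_gap": finger opening in mm; "gripper_force": force on a finger pad.
Only numpy, scipy, OpenCV 4.12 (cv2) and the standard library are available. Lean on these libraries where they do the work, as an engineer would, in place of code of your own. Each camera call takes 0.05 s, during which the arm holds its last target. There are 200 camera calls.

## Working session

There is one attempt and no reset: what is moved stays moved. The work goes in short steps, Python scripts to look and compute and a tool call to move; the robot and the scene stay as the last step left them, time stands still between calls to the robot, and variables do not carry over. Pictures are saved under pics/ and viewed, at most 10 in all, crops included, and the job is handed in when it is done.

Besides the shell and the picture viewer there is one more tool, called after "Call:" by a JSON object that holds its "fn" and its "kwargs", one argument or row to a line. apply_moves: Moves the arm, as the interface text tells. Its arguments: {"type":"object","properties":{"commands":{"type":"array"},"squeeze":{"type":"number"}},"required":["commands"]}

```bash
mkdir -p pics; ls
python3 - <<'E'
from plant import r, viewer
import cv2,numpy as np
for n in("scene","top"):
    cv2.imwrite(f"pics/{n}0.png",viewer.grab_frame(n)[:,:,::-1])
    c=viewer.calibration(n);print(n,{k:np.round(v,3).tolist() for k,v in c.items() if k in "KRt"})
s=r.sense();print(s["clock"],s["position"],np.round(s["eef_rot"],3).tolist(),s["force"])
E
```

```text
pics
scene {'K': [[504.4, 0.0, 276.961], [0.0, 504.4, 202.08], [0.0, 0.0, 1.0]], 'R': [[0.421, 0.907, -0.015], [0.603, -0.292, -0.743], [-0.678, 0.304, -0.669]], 't': [-264.092, -227.545, 1587.79]}
top {'K': [[406.906, 0.0, 281.144], [0.0, 406.906, 207.965], [0.0, 0.0, 1.0]], 'R': [[0.01, -1.0, -0.018], [-0.989, -0.008, -0.148], [0.148, 0.02, -0.989]], 't': [17.639, 567.623, 974.053]}
0.1 [ 263.62595917 -566.08427196  221.56441891] [[-0.907, -0.422, -0.001], [-0.422, 0.907, 0.002], [0.0, 0.002, -1.0]] [ 0.38739531 -0.48944534 -0.1717114 ]
```

View pics/top0.png

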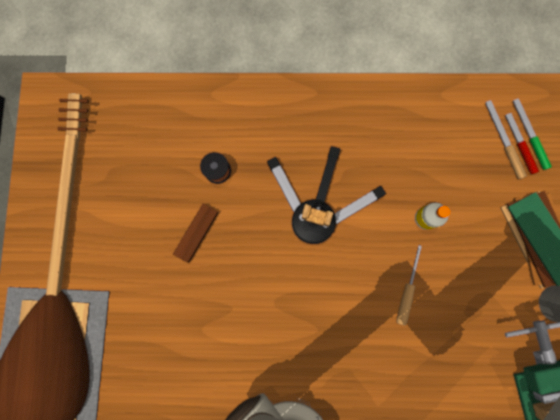

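View pics/scene0.png

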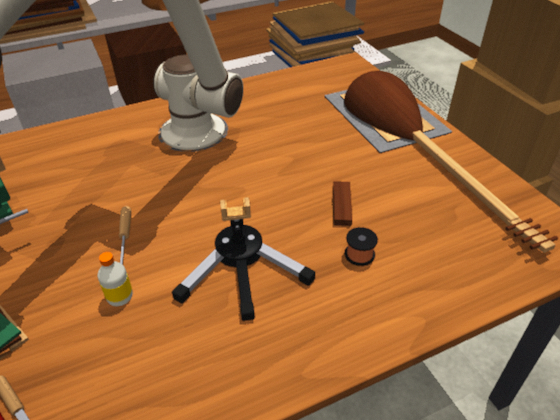

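The top view shows the hub at about (314,222), the fixed shoe at (334,150), the left shoe at (274,162) and the right shoe at (380,192). The bottle is at (432,215), the block at (196,233), the spool at (215,168) and the screwdriver at (409,285). The scene view agrees.

```bash
cat > h.py <<'E'
import numpy as np
from plant import r, viewer
def ray(n,u,v,z):
    c=viewer.calibration(n);K,R,t=[np.array(c[k]) for k in "KRt"]
    d=R.T@np.linalg.inv(K)@[u,v,1];o=-R.T@t
    return (o+d*(z-o[2])/d[2])[:2]
E
python3 - <<'E'
from h import *
import cv2
im=cv2.imread("pics/top0.png")
hsv=cv2.cvtColor(im,cv2.COLOR_BGR2HSV)
def blobs(m,lab):
    n,l,s,c=cv2.connectedComponentsWithStats(m.astype(np.uint8))
    for i in range(1,n):
        if s[i,4]>40 and 140<c[i,0]<470 and 130<c[i,1]<330: print(lab,s[i].tolist(),c[i].round(1))
blobs((hsv[...,2]<60)&(hsv[...,1]<150),"black")
g=(hsv[...,1]<60)&(hsv[...,2]>110);blobs(g,"grey")
n,l,s,c=cv2.connectedComponentsWithStats(g.astype(np.uint8))
for i in range(1,n):
    if s[i,4]>100 and 250<c[i,0]<400 and 130<c[i,1]<250:
        p=np.argwhere(l==i)[:,::-1]; w=np.array([ray("top",*q,28) for q in p]);m=w.mean(0);d=np.linalg.svd(w-m)[2][0];print("leg mean",m,"dir deg",np.degrees(np.arctan2(d[1],d[0])))
for k,u,v,z in[("hub",314,221.5,40),("fixshoe",334,150,28),("lshoe",274,162,28),("rshoe",380,192,28),("spool",214,167,56),("bottlecap",443,212,130),("bottlebase",428,219,10),("sdtip",419,248,5),("sdend",402,322,12),("sdmid",409,285,10),("blk",207,206,22),("blk",218,210,22),("blk",175,256,22),("blk",188,262,22)]:print(k,ray("top",u,v,z).round())
E
```

```text
black [293, 147, 47, 96, 1321] [318.2 206.5]
black [201, 153, 30, 30, 570] [214.9 166.8]
black [268, 158, 12, 11, 75] [273.  162.7]
black [374, 187, 11, 11, 77] [379.  191.9]
grey [272, 166, 28, 45, 443] [285.9 186.9]
grey [336, 191, 41, 32, 424] [355.4 206.1]
grey [423, 203, 24, 23, 325] [432.4 215.2]
grey [413, 246, 8, 26, 59] [416.8 257.5]
leg mean [624.14101545  11.53573818] dir deg -152.8288058740004
leg mean [ 575.80601815 -164.72676993] dir deg 122.1429951029977
hub [534. -59.]
fixshoe [ 722. -112.]
lshoe [689.  43.]
rshoe [ 612. -227.]
spool [668. 192.]
bottlecap [ 548. -345.]
bottlebase [ 547. -352.]
sdtip [ 473. -327.]
sdend [ 291. -277.]
sdmid [ 381. -297.]
blk [574. 213.]
blk [564. 184.]
blk [446. 289.]
blk [432. 255.]
```

Call:
{"fn": "apply_moves", "kwargs": {
  "commands": [
    {"grip": 0,"x": -25,"y": 10},
    {"grip": 0,"x": -52,"y": 21.5},
    {"grip": 0,"x": -53,"y": 21.5},
    {"grip": 0,"x": -53,"y": 22},
    {"grip": 0,"x": -53,"y": 22},
    {"grip": 0,"x": -53,"y": 22},
    {"grip": 0,"x": -53,"y": 22},
    {"grip": 0,"x": -53,"y": 22},
    {"grip": 0,"x": -53,"y": 21},
    {"grip": 0,"x": -53,"y": 21}
  ],
  "squeeze": 10
}}

```text
invalid input at $.commands[0]: expected keys grip, x, y, z, yaw
```

Call:
{"fn": "apply_moves", "kwargs": {
  "commands": [
    {"grip": 0,"yaw": -9.7},
    {"grip": 0,"yaw": -9.7},
    {"grip": 0,"yaw": -9.7},
    {"grip": 0,"yaw": -9.7},
    {"grip": 0,"yaw": -9.7},
    {"grip": 0,"yaw": -9.7},
    {"grip": 0,"yaw": -9.7},
    {"grip": 0,"yaw": -9.7},
    {"grip": 0,"yaw": -9.7},
    {"grip": 0,"yaw": -9.7}
  ]
}}

```text
invalid input at $.commands[0]: expected keys grip, x, y, z, yaw
```

Run:
```python
from h import *
import cv2
s=r.sense();print(s["clock"],s["position"],np.round(s["eef_rot"],3).tolist(),s["force"],s["finger_gap"])
cv2.imwrite("pics/w1.png",viewer.grab_frame("wrist")[:,:,::-1])
print(viewer.calibration("wrist"))
```

```text
0.1 [ 263.62595917 -566.08427196  221.56441891] [[-0.907, -0.422, -0.001], [-0.422, 0.907, 0.002], [0.0, 0.002, -1.0]] [ 0.38739531 -0.48944534 -0.1717114 ] 87.07165669068047
{'K': array([[310.05892937,   0.        , 276.98003287],
       [  0.        , 310.05892937, 210.522528  ],
       [  0.        ,   0.        ,   1.        ]]), 'hand_eye': array([[ 1.11737742e-03, -9.57969486e-01, -2.86867941e-01,
         7.84648866e+01],
       [ 9.99999292e-01,  1.18811345e-03, -7.25065281e-05,
         2.51458828e-01],
       [ 4.10290699e-04, -2.86867657e-01,  9.57970135e-01,
        -1.62150399e+02],
       [ 0.00000000e+00,  0.00000000e+00,  0.00000000e+00,
         1.00000000e+00]])}
```

View pics/w1.png

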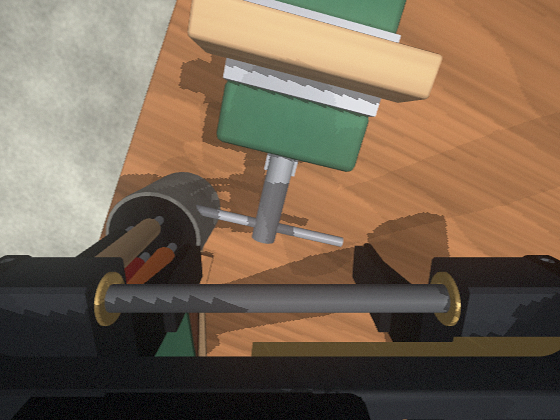

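The wrist picture shows only the vise and tools below the start pose, because the moves were refused: every row needs all the keys. I'll resend them.

Call:
{"fn": "apply_moves", "kwargs": {
  "commands": [
    {"grip": 0,"x": -25,"y": 10,"z": 0,"yaw": 0},
    {"grip": 0,"x": -52,"y": 21.5,"z": 0,"yaw": 0},
    {"grip": 0,"x": -53,"y": 21.5,"z": 0,"yaw": 0},
    {"grip": 0,"x": -53,"y": 22,"z": 0,"yaw": 0},
    {"grip": 0,"x": -53,"y": 22,"z": 0,"yaw": 0},
    {"grip": 0,"x": -53,"y": 22,"z": 0,"yaw": 0},
    {"grip": 0,"x": -53,"y": 22,"z": 0,"yaw": 0},
    {"grip": 0,"x": -53,"y": 22,"z": 0,"yaw": 0},
    {"grip": 0,"x": -53,"y": 21,"z": 0,"yaw": 0},
    {"grip": 0,"x": -53,"y": 21,"z": 0,"yaw": 0}
  ],
  "squeeze": 10
}}

```text
clock: 1.4
position: [632.4, -167.6, 222.3]
eef_rot: [[-0.906, -0.422, -0.0], [-0.422, 0.906, 0.0], [0.0, 0.0, -1.0]]
force: [0.3, -0.6, -0.1]
finger_gap: 1.7
gripper_force: 0.0
```

Call:
{"fn": "apply_moves", "kwargs": {
  "commands": [
    {"grip": 0,"x": 0,"y": 0,"z": 0,"yaw": -9.7},
    {"grip": 0,"x": 0,"y": 0,"z": 0,"yaw": -9.7},
    {"grip": 0,"x": 0,"y": 0,"z": 0,"yaw": -9.7},
    {"grip": 0,"x": 0,"y": 0,"z": 0,"yaw": -9.7},
    {"grip": 0,"x": 0,"y": 0,"z": 0,"yaw": -9.7},
    {"grip": 0,"x": 0,"y": 0,"z": 0,"yaw": -9.7},
    {"grip": 0,"x": 0,"y": 0,"z": 0,"yaw": -9.7},
    {"grip": 0,"x": 0,"y": 0,"z": 0,"yaw": -9.7},
    {"grip": 0,"x": 0,"y": 0,"z": 0,"yaw": -9.7},
    {"grip": 0,"x": 0,"y": 0,"z": 0,"yaw": -9.7}
  ]
}}

```text
clock: 2.65
position: [631.2, -169.2, 222.0]
eef_rot: [[0.534, -0.845, -0.001], [-0.845, -0.534, 0.0], [-0.001, 0.001, -1.0]]
force: [0.2, -0.2, -0.0]
finger_gap: 0.4
gripper_force: 0.0
```

Run:
```python
from h import *
import cv2
s=r.sense();print(s["clock"],s["position"],np.round(s["eef_rot"],3).tolist(),s["force"],s["finger_gap"],s["qpos"])
cv2.imwrite("pics/w2.png",viewer.grab_frame("wrist")[:,:,::-1])
```

```text
2.65 [ 631.23432788 -169.18765986  222.0222963 ] [[0.534, -0.845, -0.001], [-0.845, -0.534, 0.0], [-0.001, 0.001, -1.0]] [ 0.19435361 -0.22394302 -0.01751917] 0.4264908904051737 [-8.55949212e-01  2.48888046e+01  4.85184882e+00 -1.21264076e-02
 -7.00208749e+01  3.31421885e+01]
```

View pics/w2.png

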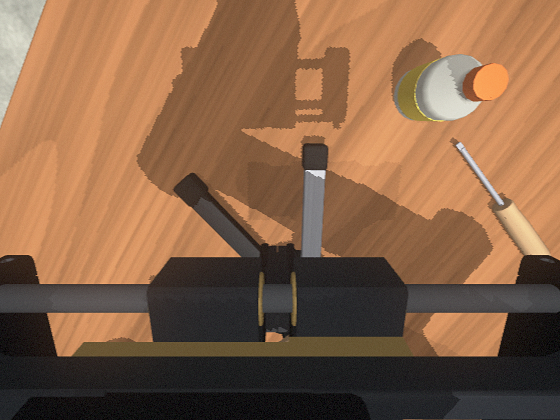

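The wrist view shows the right leg upright in the picture, with its shoe at (315,157). That puts it about 43 mm to the +y side of the TCP, as planned. The bottle at (440,85) is well clear. Next I descend inside the leg and sweep.

Call:
{"fn": "apply_moves", "kwargs": {
  "commands": [
    {"grip": 0,"x": 0,"y": 0,"z": 40,"yaw": 0},
    {"grip": 0,"x": 0,"y": 0,"z": 50,"yaw": 0},
    {"grip": 0,"x": 0,"y": 0,"z": 50,"yaw": 0},
    {"grip": 0,"x": 0,"y": 0,"z": 40,"yaw": 0},
    {"grip": 0,"x": 0,"y": 0,"z": 20,"yaw": 0},
    {"grip": 0,"x": 0,"y": 0,"z": 8,"yaw": 0},
    {"grip": 0,"x": 0,"y": 0,"z": 0,"yaw": 0},
    {"grip": 0,"x": 0,"y": 7,"z": 0,"yaw": 0},
    {"grip": 0,"x": 0,"y": 7,"z": 0,"yaw": 0}
  ]
}}

```text
clock: 3.82
position: [619.7, -176.9, 15.7]
eef_rot: [[0.529, -0.848, 0.002], [-0.848, -0.529, -0.0], [0.001, -0.001, -1.0]]
force: [0.3, -0.4, 0.2]
finger_gap: 0.2
gripper_force: 0.0
```

Call:
{"fn": "apply_moves", "kwargs": {
  "commands": [
    {"grip": 0,"x": 2.35,"y": 13.2,"z": 0,"yaw": 6},
    {"grip": 0,"x": 2.35,"y": 13.2,"z": 0,"yaw": 6},
    {"grip": 0,"x": 2.35,"y": 13.2,"z": 0,"yaw": 6},
    {"grip": 0,"x": 2.35,"y": 13.2,"z": 0,"yaw": 6},
    {"grip": 0,"x": 2.35,"y": 13.2,"z": 0,"yaw": 6},
    {"grip": 0,"x": 2.35,"y": 13.2,"z": 0,"yaw": 6},
    {"grip": 0,"x": 2.35,"y": 13.2,"z": 0,"yaw": 6},
    {"grip": 0,"x": 2.35,"y": 13.2,"z": 0,"yaw": 6},
    {"grip": 0,"x": 2.35,"y": 13.2,"z": 0,"yaw": 6},
    {"grip": 0,"x": 0,"y": 0,"z": 0,"yaw": 0}
  ]
}}

```text
clock: 5.08
position: [508.2, -212.9, 15.3]
eef_rot: [[-0.375, -0.927, 0.001], [-0.927, 0.375, 0.0], [-0.0, -0.0, -1.0]]
force: [-0.2, 0.6, -0.5]
finger_gap: 0.8
gripper_force: 0.0
```

Call:
{"fn": "apply_moves", "kwargs": {
  "commands": [
    {"grip": 0,"x": 1.35,"y": 6.6,"z": 0,"yaw": 3},
    {"grip": 0,"x": 1.35,"y": 6.6,"z": 0,"yaw": 3},
    {"grip": 0,"x": 1.35,"y": 6.6,"z": 0,"yaw": 3},
    {"grip": 0,"x": 1.35,"y": 6.6,"z": 0,"yaw": 3},
    {"grip": 0,"x": 1.35,"y": 6.6,"z": 0,"yaw": 3},
    {"grip": 0,"x": 1.35,"y": 6.6,"z": 0,"yaw": 3},
    {"grip": 0,"x": 0,"y": 0,"z": 0,"yaw": 0}
  ]
}}

```text
clock: 5.95
position: [471.1, -200.4, 15.0]
eef_rot: [[-0.642, -0.767, 0.001], [-0.767, 0.642, -0.0], [-0.001, -0.001, -1.0]]
force: [-1.2, 0.1, -0.1]
finger_gap: 0.5
gripper_force: 0.0
```

```bash
cat >> h.py <<'E'
import cv2
def look(name):
    im=viewer.grab_frame("top")[:,:,::-1].copy(); cv2.imwrite(name,cv2.resize(im[120:320,170:470],None,fx=2.6,fy=2.6))
    hsv=cv2.cvtColor(im,cv2.COLOR_BGR2HSV);g=(hsv[...,1]<60)&(hsv[...,2]>110)
    n,l,s,c=cv2.connectedComponentsWithStats(g.astype(np.uint8))
    for i in range(1,n):
        if s[i,4]>60 and 210<c[i,0]<400 and 130<c[i,1]<310:
            w=np.array([ray("top",*q,28) for q in np.argwhere(l==i)[:,::-1]]);m=w.mean(0);d=np.linalg.svd(w-m)[2][0];print(s[i,4],m,np.degrees(np.arctan2(d[1],d[0])))
    q=r.sense();print(q["clock"],q["position"],q["force"],q["qpos"].round(1) if hasattr(q["qpos"],"round") else q["qpos"])
E
python3 -c "
from h import *
look('pics/t2.png')"
```

```text
Traceback (most recent call last):
  File "h.py", line 14, in look
    w=np.array([ray("top",*q,28) for q in np.argwhere(l==i)[:,::-1]]);m=w.mean(0);d=np.linalg.svd(w-m)[2][0];print(s[i,4],m,np.degrees(np.arctan2(d[1],d[0])))
                ~~~^^^^^^^^^^^^^
  File "h.py", line 4, in ray
    c=viewer.calibration(n);K,R,t=[np.array(c[k]) for k in "KRt"]
ValueError: time passes only in moves, steps and waits
```

View pics/t2.png

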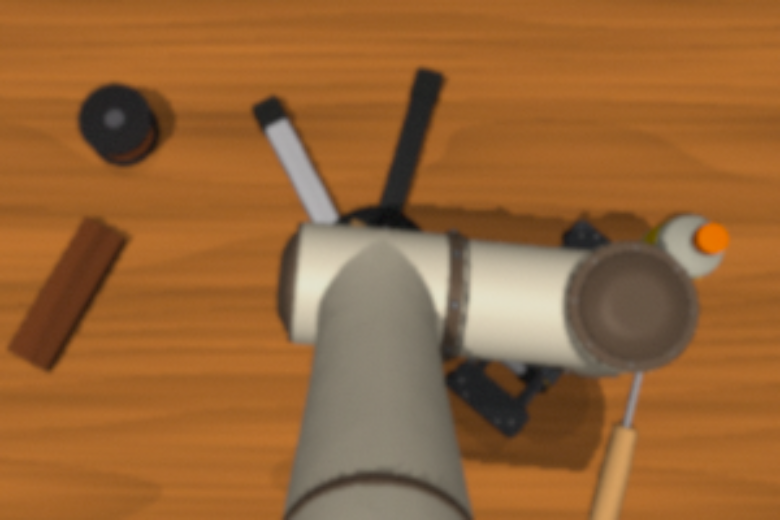

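The arm hides the right leg, while the stand, bystanders and left leg look unmoved. I'll push about 3° more, back off, raise the tool and look again.

Call:
{"fn": "apply_moves", "kwargs": {
  "commands": [
    {"grip": 0,"x": 0.7,"y": 4.4,"z": 0,"yaw": 2},
    {"grip": 0,"x": 0.4,"y": 3.3,"z": 0,"yaw": 1.5},
    {"grip": 0,"x": 0,"y": 0,"z": 0,"yaw": 0},
    {"grip": 0,"x": 0,"y": -15,"z": 0,"yaw": 0},
    {"grip": 0,"x": 0,"y": 0,"z": -40,"yaw": 0},
    {"grip": 0,"x": 0,"y": 0,"z": -60,"yaw": 0},
    {"grip": 0,"x": 0,"y": 0,"z": -60,"yaw": 0},
    {"grip": 0,"x": 0,"y": 0,"z": -50,"yaw": 0},
    {"grip": 0,"x": 0,"y": 0,"z": 0,"yaw": 0}
  ]
}}

```text
clock: 7.12
position: [478.4, -207.7, 229.8]
eef_rot: [[-0.688, -0.725, 0.011], [-0.726, 0.688, -0.003], [-0.006, -0.01, -1.0]]
force: [0.2, -0.1, -0.8]
finger_gap: 0.4
gripper_force: 0.0
```

Run:
```python
from h import *
im=viewer.grab_frame("wrist");cv2.imwrite("pics/w3.png",im[:,:,::-1])
s=r.sense();print(s["clock"],s["position"],s["eef_rot"],s["force"])
```

```text
7.175 [ 476.57051603 -207.01247442  226.68705779] [[-6.88773894e-01 -7.24957323e-01  5.23476263e-03]
 [-7.24968951e-01  6.88781369e-01 -4.94850869e-04]
 [-3.24686121e-03 -4.13588074e-03 -9.99986176e-01]] [-0.17638615 -0.31192846  0.2593446 ]
```

View pics/w3.png

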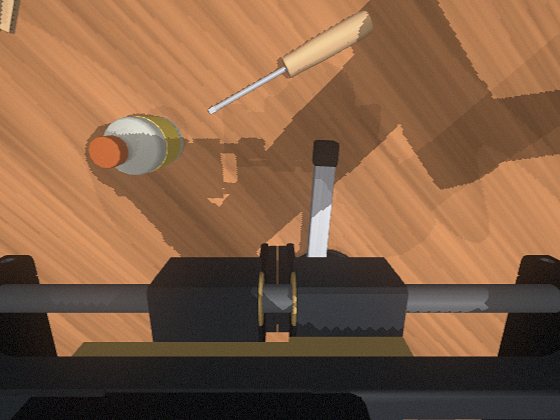

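The wrist view shows the right leg from about (317,255) to its shoe at (326,153), so I'll measure its bearing. The bottle and screwdriver are untouched.

```bash
cat >> h.py <<'E'
def wray(u,v,z):
    s=r.sense();c=viewer.calibration("wrist");H=np.array(c["hand_eye"]);R=np.array(s["eef_rot"])
    d=R@H[:3,:3]@np.linalg.inv(c["K"])@[u,v,1];o=R@H[:3,3]+s["position"]
    return (o+d*(z-o[2])/d[2])[:2]
E
python3 - <<'E'
from h import *
a=wray(326,153,28);b=wray(317.5,255,28);d=a-b
print(a,b,np.degrees(np.arctan2(d[1],d[0])))
im=cv2.imread("pics/w3.png");h=cv2.cvtColor(im,cv2.COLOR_BGR2HSV);g=(h[...,1]<60)&(h[...,2]>110);g[:168]=0;g[250:]=0;g[:,:295]=0;g[:,345:]=0
e=[]
for v in range(170,250,8):
    u=np.where(g[v])[0]; e.append((v,u.min(),u.max()))
print(e)
m=[wray((x+y)/2,v,28) for v,x,y in e];d=m[0]-m[-1];print(m[0],m[-1],np.degrees(np.arctan2(d[1],d[0])))
E
```

```text
[ 409.49416704 -197.04190799] [ 501.18694972 -107.46608301] -135.66910222025922
[(170, np.int64(316), np.int64(335)), (178, np.int64(315), np.int64(334)), (186, np.int64(314), np.int64(332)), (194, np.int64(313), np.int64(331)), (202, np.int64(313), np.int64(331)), (210, np.int64(312), np.int64(330)), (218, np.int64(311), np.int64(329)), (226, np.int64(310), np.int64(329)), (234, np.int64(309), np.int64(328)), (242, np.int64(309), np.int64(327))]
[ 422.77832623 -182.56996063] [ 488.98302833 -120.40834144] -136.80401704162625
```

The right leg bears about -136°, which is 120° from the fixed leg: seated. Next, the left leg.

Call:
{"fn": "apply_moves", "kwargs": {
  "commands": [
    {"grip": 0,"x": -26,"y": -1,"z": 0,"yaw": 0},
    {"grip": 0,"x": -50,"y": -2,"z": 0,"yaw": 0},
    {"grip": 0,"x": -50,"y": -2,"z": 0,"yaw": 0},
    {"grip": 0,"x": -50,"y": -2,"z": 0,"yaw": 0},
    {"grip": 0,"x": -50,"y": -2,"z": 0,"yaw": 0},
    {"grip": 0,"x": -50,"y": -2.5,"z": 0,"yaw": 0},
    {"grip": 0,"x": 0,"y": 0,"z": 0,"yaw": -8},
    {"grip": 0,"x": 0,"y": 0,"z": 0,"yaw": -10},
    {"grip": 0,"x": 0,"y": 0,"z": 0,"yaw": -10},
    {"grip": 0,"x": 0,"y": 0,"z": 0,"yaw": -10}
  ]
}}

```text
clock: 8.43
position: [673.2, -14.5, 221.8]
eef_rot: [[-0.091, -0.996, -0.004], [-0.996, 0.091, -0.001], [0.001, 0.004, -1.0]]
force: [-0.3, 1.1, 0.5]
finger_gap: 0.7
gripper_force: 0.0
```

Call:
{"fn": "apply_moves", "kwargs": {
  "commands": [
    {"grip": 0,"x": 0,"y": 0,"z": 0,"yaw": -10},
    {"grip": 0,"x": 0,"y": 0,"z": 0,"yaw": -10},
    {"grip": 0,"x": 0,"y": 0,"z": 0,"yaw": -10},
    {"grip": 0,"x": 0,"y": 0,"z": 0,"yaw": -10},
    {"grip": 0,"x": 0,"y": 0,"z": 0,"yaw": -10},
    {"grip": 0,"x": 0,"y": 0,"z": 0,"yaw": -10},
    {"grip": 0,"x": 0,"y": 0,"z": 0,"yaw": -10},
    {"grip": 0,"x": 0,"y": 0,"z": 0,"yaw": -10},
    {"grip": 0,"x": 0,"y": 0,"z": 0,"yaw": -10},
    {"grip": 0,"x": 0,"y": 0,"z": 0,"yaw": -10}
  ]
}}

```text
clock: 9.68
position: [673.1, -14.6, 221.8]
eef_rot: [[0.996, 0.084, -0.004], [0.084, -0.996, -0.0], [-0.004, 0.0, -1.0]]
force: [0.5, 0.5, 0.6]
finger_gap: 0.3
gripper_force: 0.0
```

Call:
{"fn": "apply_moves", "kwargs": {
  "commands": [
    {"grip": 0,"x": 0,"y": 0,"z": 0,"yaw": -10},
    {"grip": 0,"x": 0,"y": 0,"z": 0,"yaw": -10},
    {"grip": 0,"x": 0,"y": 0,"z": 0,"yaw": -2.7},
    {"grip": 0,"x": 0,"y": 0,"z": 0,"yaw": 0}
  ]
}}

```text
clock: 10.18
position: [673.2, -14.6, 222.2]
eef_rot: [[0.89, 0.456, -0.004], [0.456, -0.89, -0.0], [-0.003, -0.001, -1.0]]
force: [-0.2, 0.1, -0.0]
finger_gap: 0.6
gripper_force: 0.0
```

Run:
```python
from h import *
im=viewer.grab_frame("wrist");cv2.imwrite("pics/w4.png",im[:,:,::-1])
s=r.sense();print(s["clock"],s["position"],s["eef_rot"],s["force"],s["qpos"])
```

```text
10.225 [673.23611072 -14.52056668 222.61837837] [[ 8.90123800e-01  4.55708431e-01 -3.07361310e-03]
 [ 4.55709406e-01 -8.90128510e-01 -4.16082082e-04]
 [-2.92552276e-03 -1.03030984e-03 -9.99995190e-01]] [ 0.27874139 -0.69202473  0.45609761] [ 1.24850683e+01  2.69030512e+01  8.20188559e+00 -1.56037347e-02
 -7.14759297e+01  1.04630539e+02]
```

View pics/w4.png

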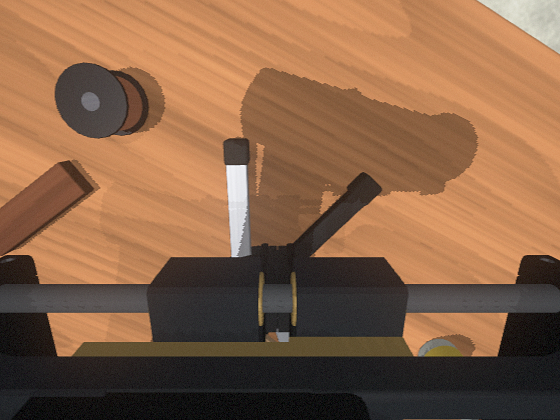

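The wrist view shows the left leg with its shoe at (236,152), about 46 mm to the -y side. The fixed leg is to the right at (370,185), and the spool and block are clear. I'll run the mirrored sweep.

Call:
{"fn": "apply_moves", "kwargs": {
  "commands": [
    {"grip": 0,"x": 0,"y": 0,"z": 40,"yaw": 0},
    {"grip": 0,"x": 0,"y": 0,"z": 50,"yaw": 0},
    {"grip": 0,"x": 0,"y": 0,"z": 50,"yaw": 0},
    {"grip": 0,"x": 0,"y": 0,"z": 40,"yaw": 0},
    {"grip": 0,"x": 0,"y": 0,"z": 20,"yaw": 0},
    {"grip": 0,"x": 0,"y": 0,"z": 8,"yaw": 0},
    {"grip": 0,"x": 0,"y": 0,"z": 0,"yaw": 0},
    {"grip": 0,"x": 2,"y": -8,"z": 0,"yaw": 0},
    {"grip": 0,"x": 0,"y": -8,"z": 0,"yaw": 0}
  ]
}}

```text
clock: 11.35
position: [668.6, 1.7, 17.8]
eef_rot: [[0.89, 0.457, 0.002], [0.457, -0.89, 0.001], [0.002, 0.001, -1.0]]
force: [-1.1, -0.9, -0.5]
finger_gap: 0.6
gripper_force: 0.0
```

Call:
{"fn": "apply_moves", "kwargs": {
  "commands": [
    {"grip": 0,"x": 2.35,"y": -13.2,"z": 0,"yaw": -6},
    {"grip": 0,"x": 2.35,"y": -13.2,"z": 0,"yaw": -6},
    {"grip": 0,"x": 2.35,"y": -13.2,"z": 0,"yaw": -6},
    {"grip": 0,"x": 2.35,"y": -13.2,"z": 0,"yaw": -6},
    {"grip": 0,"x": 2.35,"y": -13.2,"z": 0,"yaw": -6},
    {"grip": 0,"x": 2.35,"y": -13.2,"z": 0,"yaw": -6},
    {"grip": 0,"x": 2.35,"y": -13.2,"z": 0,"yaw": -6},
    {"grip": 0,"x": 2.35,"y": -13.2,"z": 0,"yaw": -6},
    {"grip": 0,"x": 2.35,"y": -13.2,"z": 0,"yaw": -6},
    {"grip": 0,"x": 0,"y": 0,"z": 0,"yaw": 0}
  ]
}}

```text
clock: 12.6
position: [591.1, 89.5, 17.4]
eef_rot: [[0.153, 0.988, 0.001], [0.988, -0.153, 0.0], [0.001, 0.001, -1.0]]
force: [0.2, 0.7, 0.7]
finger_gap: 0.7
gripper_force: 0.0
```

Call:
{"fn": "apply_moves", "kwargs": {
  "commands": [
    {"grip": 0,"x": 1.35,"y": -6.6,"z": 0,"yaw": -3},
    {"grip": 0,"x": 1.35,"y": -6.6,"z": 0,"yaw": -3},
    {"grip": 0,"x": 1.35,"y": -6.6,"z": 0,"yaw": -3},
    {"grip": 0,"x": 1.35,"y": -6.6,"z": 0,"yaw": -3},
    {"grip": 0,"x": 1.35,"y": -6.6,"z": 0,"yaw": -3},
    {"grip": 0,"x": 1.35,"y": -6.6,"z": 0,"yaw": -3},
    {"grip": 0,"x": 0,"y": 0,"z": 0,"yaw": 0}
  ]
}}

```text
clock: 13.48
position: [552.6, 97.7, 17.0]
eef_rot: [[-0.158, 0.988, 0.001], [0.988, 0.158, 0.0], [0.0, 0.001, -1.0]]
force: [-0.8, -0.0, -0.5]
finger_gap: 0.5
gripper_force: 0.0
```

Call:
{"fn": "apply_moves", "kwargs": {
  "commands": [
    {"grip": 0,"x": 0.7,"y": -4.4,"z": 0,"yaw": -2},
    {"grip": 0,"x": 0.4,"y": -3.3,"z": 0,"yaw": -1.5},
    {"grip": 0,"x": 0,"y": 0,"z": 0,"yaw": 0},
    {"grip": 0,"x": 0,"y": 15,"z": 0,"yaw": 0},
    {"grip": 0,"x": 0,"y": 0,"z": -40,"yaw": 0},
    {"grip": 0,"x": 0,"y": 0,"z": -60,"yaw": 0},
    {"grip": 0,"x": 0,"y": 0,"z": -60,"yaw": 0},
    {"grip": 0,"x": 0,"y": 0,"z": -50,"yaw": 0},
    {"grip": 0,"x": 0,"y": 0,"z": 0,"yaw": 0},
    {"grip": 0,"x": 0,"y": 0,"z": 0,"yaw": 0}
  ]
}}

```text
clock: 14.72
position: [558.6, 100.5, 226.0]
eef_rot: [[-0.219, 0.976, -0.001], [0.976, 0.219, 0.0], [0.0, -0.001, -1.0]]
force: [0.3, -0.1, -0.6]
finger_gap: 0.1
gripper_force: 0.0
```

Run:
```python
from h import *
im=viewer.grab_frame("wrist");cv2.imwrite("pics/w5.png",im[:,:,::-1])
s=r.sense();print(s["clock"],s["position"],s["eef_rot"],s["force"],s["qpos"])
```

```text
14.775 [558.34773095 100.35859227 225.20069045] [[-2.18922687e-01  9.75738927e-01 -2.53066498e-03]
 [ 9.75742206e-01  2.18921787e-01 -6.30716349e-04]
 [-6.13967945e-05 -2.60735475e-03 -9.99996599e-01]] [ 0.79941662 -0.5100133  -0.69529651] [ 2.65323385e+01  1.64011710e+01 -7.47988149e+00 -3.54361841e-02
 -6.62648201e+01  1.66127727e+02]
```

View pics/w5.png

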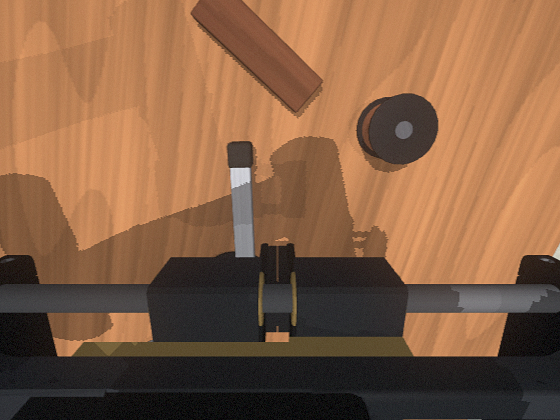

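The wrist view shows the left leg from (244,255) to its shoe at (240,153), with the block and spool clear. I'll measure it, then clear the arm for a top view.

Run:
```python
from h import *
a=wray(239.5,153,28);b=wray(244.5,252,28);d=a-b
print(a,b,np.degrees(np.arctan2(d[1],d[0])))
```

```text
[507.58362856 130.27117797] [536.70922344  10.35850294] 103.6521992103363
```

Call:
{"fn": "apply_moves", "kwargs": {
  "commands": [
    {"grip": 0,"x": 25,"y": -9,"z": 0,"yaw": 0},
    {"grip": 0,"x": 46,"y": -17,"z": 0,"yaw": 0},
    {"grip": 0,"x": 46,"y": -17,"z": 0,"yaw": 0},
    {"grip": 0,"x": 46,"y": -17,"z": 0,"yaw": 0},
    {"grip": 0,"x": 46,"y": -17,"z": 0,"yaw": 0},
    {"grip": 0,"x": 46,"y": -17,"z": 0,"yaw": 0},
    {"grip": 0,"x": 20,"y": -7,"z": 0,"yaw": 0},
    {"grip": 0,"x": 0,"y": 0,"z": 0,"yaw": 0}
  ]
}}

```text
clock: 15.78
position: [399.2, 347.3, 224.8]
eef_rot: [[-0.222, 0.975, -0.002], [0.975, 0.222, -0.003], [-0.002, -0.003, -1.0]]
force: [0.3, -1.3, -0.1]
finger_gap: 0.6
gripper_force: 0.0
```

Run:
```python
from h import *
im=viewer.grab_frame("top")[:,:,::-1].copy();cv2.imwrite("pics/t3.png",cv2.resize(im[120:350,160:470],None,fx=2.5,fy=2.5))
hsv=cv2.cvtColor(im,cv2.COLOR_BGR2HSV);g=(hsv[...,1]<60)&(hsv[...,2]>110)
c=viewer.calibration("top");K,R,t=[np.array(c[k]) for k in "KRt"];o=-R.T@t;A=R.T@np.linalg.inv(K)
n,l,s,ce=cv2.connectedComponentsWithStats(g.astype(np.uint8))
for i in range(1,n):
    if 80<s[i,4]<2000 and 210<ce[i,0]<400 and 150<ce[i,1]<300:
        p=np.argwhere(l==i);D=A@np.c_[p[:,1],p[:,0],np.ones(len(p))].T
        w=(o[:,None]+D*(28-o[2])/D[2])[:2].T;m=w.mean(0);d=np.linalg.svd(w-m)[2][0];print(s[i,4],ce[i],m,np.degrees(np.arctan2(d[1],d[0])))
print(r.sense()["clock"])
```

```text
469 [268.26439232 225.47334755] [524.75752968  55.00017754] -75.97631768659637
504 [349.48015873 250.09126984] [ 465.05021296 -147.95805863] -136.63257487463605
15.825
```

View pics/t3.png

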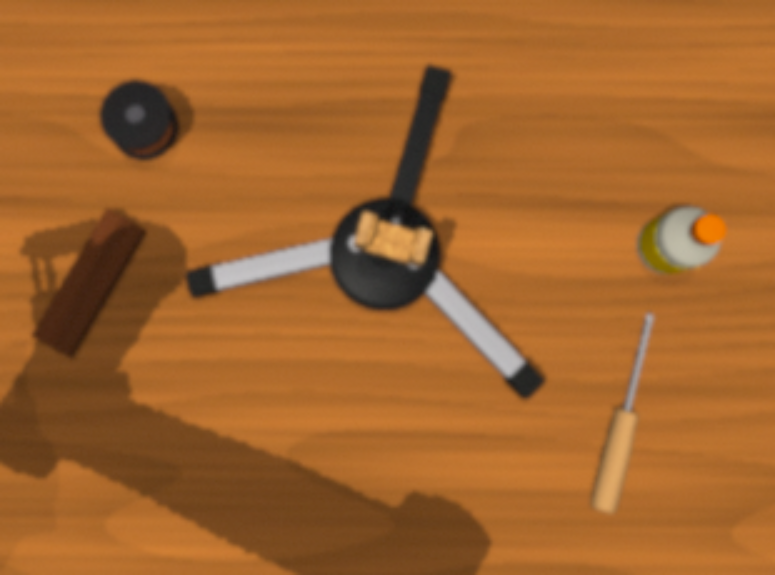

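The top view shows both legs spread, with shoes at crop positions (200,281) and (525,380). Their bearings are 104.0° and -136.6°, so the opening between them is about 240°, which matches both being seated. Nothing else has moved, so I'll hand in.

```bash
python3 -c "
from plant import r
print(r.close_job())"
```

```text
the job is handed in; nothing more can be done
None
```

I swung both side legs out to about 120° (2.09 rad), which the last camera view shows as seated at their end stops. The stand is upright and in place, the things around it are undisturbed, and the job was handed in at about 16 s; no pass/fail result came back.

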